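Switch the dust suction over to the small gate

ROBOT

A 6-joint arm with a two-finger parallel gripper is mounted at the origin on the work surface. World frame = base frame: x ahead of the robot, y to its left, z up, the work surface at z = 0. Lengths are in m, angles in degrees, forces in N, time in s.
With the tool pointing down it reaches from about 0.325 to 0.775 m from the base axis. Payload 5.5 kg.
Tool frame: the origin (TCP) lies at the centre of the arm's flange, where the gripper is bolted on; the fingertips stand 182 mm ahead of it and the grasp point (between the pads) lies 163 mm ahead of it; z points along the fingers, y is the direction in which the jaws open and shut (so a half turn about z gives the same grasp; the last joint's range is limited). The gripper opens to 88 mm and grips with 3 to 60 N. Pads are 20 mm wide; open, the fingers measure 115 mm over their backs; the gripper's body (75 mm by 178 mm) begins 61 mm behind the grasp point.
Start: joints at [73.642, 5.22, 70.514, -0, 104.267, -3.249], TCP at [0.136, 0.584, 0.405] pointing down, gripper open.
Joint ranges: [-164.24, 164.24], [-49.07, 125.15], [9.68, 141.18], [-86.29, 266.29], [3.28, 154.24], [-151.56, 151.56]. Speed limits (degrees/s): [147.25, 147.25, 172.46, 180, 180, 180].

INTERFACE

Orientations are given as [roll, pitch, yaw] about the fixed x, y, z axes, in that order (R = Rz(yaw) Ry(pitch) Rx(roll)).
In Python, from station import r gives the robot as it stands. The module is installed in compiled form; this text tells all that it offers. Calls block until the motion is done:
- r.reach(position, orientation): joint-space move of the TCP to a pose.
- r.servo_line(position, rotation=None, speed=0.15): straight line of the TCP; rotation=None keeps the orientation; speed is the mean speed in m/s.
- r.move_joints(angles): joint-space move.
- r.let_go() and r.grab(squeeze=None): open the fingers fully, or close them until they stop; squeeze is the grip in N (None keeps the last).
- r.wait(seconds).
- r.inverse_kinematics(position, orientation): joint angles nearest the present ones, or None.
- r.sense(): the state.
- r.snapshot(name): name is "scene" or "top" or "wrist"; returns a dict with "frame" (384x512x3 uint8, red, green, blue), "fx", "fy", "cx", "cy" (pixels), "R" (3x3) and "t" (3): a world point X has camera coordinates R X + t. Camera axes: x right, y down, z forward; pixel columns grow to the right and rows downward; lengths in m; the calibration is good to about 2 mm. A picture is of the moment at which its call begins. There is no depth.
A pose or a line that the arm cannot do raises r.IKError and nothing moves.
- r.hand_in(): hands the job in, once; it reports no verdict.
The state is a dict: "clock": time; "joints": joint angles; "joint_vel": joint speeds; "joint_torque": joint torques, N m; "tcp_pos": TCP position; "orientation": TCP orientation; "contact_force": force on the tool from outside, world axes, zero at the start; "torque": the same for the moment, N m; "opening": finger opening in m.
Only numpy, scipy, OpenCV 4.12 (cv2) and the standard library are available. Lean on these libraries where they do the work, as an engineer would, in place of code of your own. Each camera call takes 0.05 s, during which the arm holds its last target. There are 200 camera calls.

TASK

Switch the dust suction over: push the big round gate's lever clockwise until that gate is fully shut, and push the small gate's lever round until its arm stands over the middle of the long mark of its scale. Do it, in either order, by pushing the levers' paddles with the fingertips, never pinching a paddle between the fingers, and leave the loose things on the bench where they stand.

Things in the scene. Friction and masses are not known exactly. Their poses are not given: they have to be found in the camera images.
- big_gate: The big dust gate, fixed to the bench: grey round drum 170 mm across, 56 mm tall, a metal pipe stub at its back (+x of the gate). On top: two round dark openings (radius 29 mm, 34 mm from the axis) and a turning metal ring with a lever, its top at 66 mm. Origin on the drum's axis at bench level, z up; the ring turns about this axis.
- big_lever (a joint): Lever angle q, rad, growing counter-clockwise from above, 0 to 1.5 between hard stops. 0 = fully shut (shutter discs cover the openings), the clockwise end. The lever points 2.392 + q rad counter-clockwise from the gate's x axis (mid travel: the gate's -x). About 1.7 N at the paddle moves it; damped, no spring, stays where left.
- big_paddle (a point): Centre of the upright black paddle at the end of the big gate's lever, 150 mm from the axis, 86 mm above the bench. Paddle: 30 mm long along the lever, 12 mm thick, heights 62 to 110 mm. A dark steel arm 8 mm wide (heights 62 to 69 mm) joins it to the ring. Site axes: x outwards along the lever, y counter-clockwise, z up.
- small_gate: The small dust gate, fixed to the bench: grey round drum 120 mm across, 56 mm tall, a metal pipe stub at its back (+x of the gate). On top: two round dark openings (radius 18 mm, 23 mm from the axis) and a turning metal ring with a lever, its top at 66 mm. Origin on the drum's axis at bench level, z up; the ring turns about this axis.
- small_lever (a joint): Lever angle q, rad, growing counter-clockwise from above, 0 to 1.5 between hard stops. 0 = fully shut (shutter discs cover the openings), the clockwise end. The lever points 2.392 + q rad counter-clockwise from the gate's x axis (mid travel: the gate's -x). About 2.1 N at the paddle moves it; damped, no spring, stays where left.
- small_paddle (a point): Centre of the upright black paddle at the end of the small gate's lever, 120 mm from the axis, 86 mm above the bench. Paddle: 30 mm long along the lever, 12 mm thick, heights 62 to 110 mm. A dark steel arm 8 mm wide (heights 62 to 69 mm) joins it to the ring. Site axes: x outwards along the lever, y counter-clockwise, z up.
- scale: Setting scale round the small gate's drum, at a different angle each time: aluminium arc band 61 to 87 mm from the axis, top 53 mm above the bench (below the lever arm), with six short thin black marks 0.2 rad apart and, in the middle, one long broad black mark. Origin on the gate's axis at bench level; x points outwards along the long mark, z up.
- long_mark (a point): A point on the long mark near its outer end, 95 mm from the small gate's axis, 54 mm above the bench. The mark is 11 mm wide, 62 to 100 mm from the axis. The short marks are 10 mm long and 2.5 mm wide. Lies in the direction of the scale's x axis.
- glue: White glue bottle, 48 mm across, 105 mm tall, standing loose between the two gates. Origin at the centre of its underside.
- cork_block: Cork sanding block 100 x 60 x 32 mm, loose, in front of the gates. Origin under its centre.
- tape: Roll of paper tape lying flat, 100 mm across, 25 mm tall. Origin under its centre.
- mug: Blue mug, 76 mm across, 90 mm tall, handle to one side. Origin under its centre.
- driver: Screwdriver lying on the bench, black handle. Origin below its middle.
- screw_jar: Small glass jar with a steel lid, 64 mm across, 75 mm tall. Origin under its centre.
- offcut: Wooden offcut 130 x 45 x 22 mm. Origin under its centre.

How it is judged:
By the outcome, as a careful person would: the job done as asked, in the order asked, and still so for the second after the job is handed in, with the robot touching nothing.
It also fails if it takes over 58 s, if anything falls off the work surface, if the arm or the gripper's body presses on something with over 40 N, if the wrist force passes 120 N, or if a joint passes its speed limit or range.

## Working session

There is one attempt and no reset: what is moved stays moved. The work goes in short steps, each a Python script; the robot and the scene stay as the last script left them, time stands still between calls to the robot, and variables do not carry over. Pictures are saved under pics/ and viewed, about 8 in all and at most 12, crops included, and the job is handed in when it is done.

```bash
mkdir -p pics; python3 - <<'E'
from station import r
import cv2,pickle
d={}
for n in("scene","top"):
    s=r.snapshot(n);d[n]=s;cv2.imwrite(f"pics/{n}0.png",s["frame"][:,:,::-1]);print(n,s["fx"],s["cx"],s["cy"],s["R"],s["t"])
pickle.dump(d,open("d0.pkl","wb"));print(r.sense())
E
```

```text
scene 390.08083604787254 253.67958483630926 191.2075791829865 [[ 0.87987588  0.47488757 -0.01732722]
 [ 0.26962051 -0.52891657 -0.80470618]
 [-0.39130962  0.70336978 -0.59342036]] [-0.47417919 -0.11990495  1.6040979 ]
top 369.9505123957437 259.87747326039533 192.35584316536594 [[-0.01270024 -0.99962465  0.02427483]
 [-0.99701387  0.01081026 -0.07646232]
 [ 0.0761712  -0.02517343 -0.99677693]] [-0.04724885  0.56079767  1.26682655]
{'clock': 0.1, 'joints': array([ 7.36401786e+01,  5.25833161e+00,  7.05739861e+01, -3.99944559e-04,
        1.04266167e+02, -3.24796521e+00]), 'joint_vel': array([ 0.06291434, -0.04476538, -0.14978273,  0.0738324 , -0.0751919 ,
       -0.11542893]), 'joint_torque': array([ 1.42600609e-03, -4.47858524e+01, -4.07571101e+01,  6.99197059e-02,
        2.84707878e-02, -1.09023690e-04]), 'tcp_pos': array([0.13612244, 0.58440984, 0.40363431]), 'orientation': array([-1.79901652e+02, -5.19270967e-03,  1.66888041e+02]), 'contact_force': array([ 0.67330986, -0.35339495,  0.53674339]), 'torque': array([-0.00691473, -0.04310916, -0.00562691]), 'opening': 0.08784399613952566}
```

View pics/top0.png

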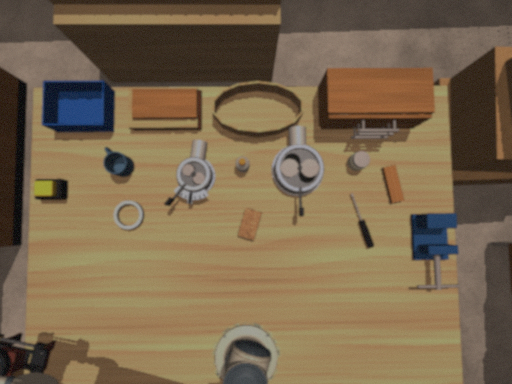

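View pics/scene0.png

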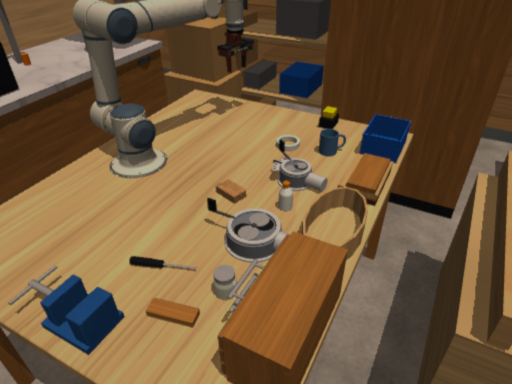

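```bash
python3 - <<'E'
import pickle,cv2,numpy as np
d=pickle.load(open("d0.pkl","rb"));s=d["top"]
c=s["frame"][125:245,155:335,::-1];cv2.imwrite("pics/crop0.png",cv2.resize(c,None,fx=4.4,fy=4.4,interpolation=cv2.INTER_CUBIC))
open("h.py","w").write('''import numpy as np
def ray(s,u,v,z):
    R=np.array(s["R"]);t=np.array(s["t"]);c=-R.T@t
    d=R.T@np.array([(u-s["cx"])/s["fx"],(v-s["cy"])/s["fy"],1]);return (c+d*(z-c[2])/d[2])
def proj(s,X):
    p=np.array(s["R"])@X+s["t"];return np.array([s["fx"]*p[0]/p[2]+s["cx"],s["fy"]*p[1]/p[2]+s["cy"]])
''')
from h import *
for n,u,v,z in[("big",298,169,.066),("bp",301.5,212,.11),("small",194.5,175,.066),("sp",168.5,202,.11),("glue",242,164,.105),("cork",250,224,.032),("bigpipe",297,135,.03),("smallpipe",199,147,.03)]:print(n,ray(s,u,v,z).round(3))
E
```

```text
big [ 0.635 -0.183  0.066]
bp [ 0.488 -0.186  0.11 ]
small [0.618 0.166 0.066]
sp [0.526 0.243 0.11 ]
glue [0.648 0.006 0.105]
cork [ 0.451 -0.018  0.032]
bigpipe [ 0.76  -0.187  0.03 ]
smallpipe [0.72  0.156 0.03 ]
```

View pics/crop0.png

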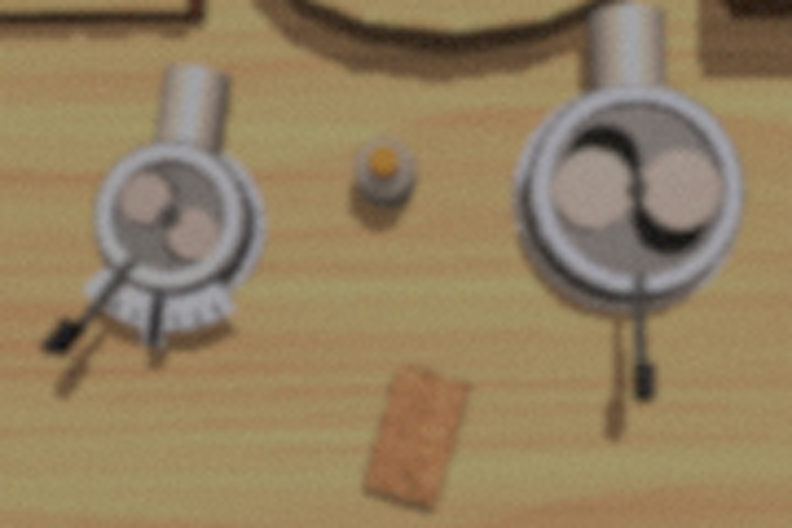

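```bash
python3 - <<'E'
from station import r
import cv2,pickle
r.grab(5)
d={}
for n,p in(("s",[.50,.17,.40]),("b",[.50,-.15,.42])):
    q=r.inverse_kinematics(p,[180,0,180]);print(q)
    r.reach(p,[180,0,180]);s=r.snapshot("wrist");d[n]=s
    print(-s["R"].T@s["t"],s["R"].round(2),s["fx"])
    cv2.imwrite(f"pics/w_{n}.png",s["frame"][:,:,::-1])
pickle.dump(d,open("d1.pkl","wb"));S=r.sense();print(S["clock"],S["opening"],S["contact_force"])
im=cv2.hconcat([cv2.resize(d[k]["frame"][:,:,::-1],(400,300)) for k in"sb"]);cv2.imwrite("pics/w1.png",im)
E
```

```text
[ 15.08674664  -5.92300193  82.08094165   0.         103.84206028
 -74.91325336]
[0.41476824 0.16969171 0.37921094] [[-0.    1.    0.  ]
 [ 0.95  0.    0.31]
 [ 0.31  0.   -0.95]] 307.3231455380072
[ -20.43368724   -6.58859973   80.66915418    0.          105.91944555
 -110.43368724]
[ 0.41520673 -0.15010123  0.39911158] [[-0.    1.    0.  ]
 [ 0.95  0.    0.31]
 [ 0.31  0.   -0.95]] 307.3231455380072
4.75 0.0007267841228453437 [ 0.6353775   0.09220707 -0.66234445]
```

View pics/w1.png

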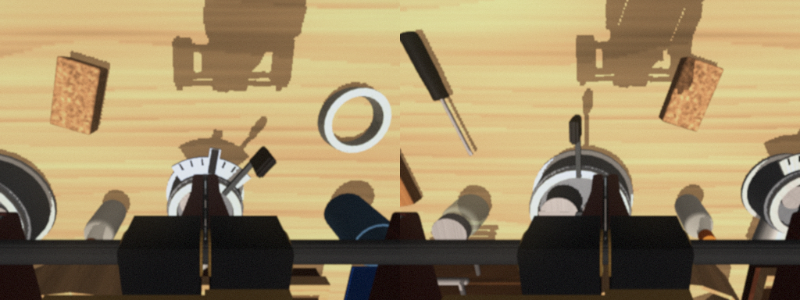

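```bash
python3 - <<'E'
from station import r
import cv2,pickle
d={}
for n,p in(("b",[.43,-.09,.38]),("s",[.43,.25,.36])):
    r.reach(p,[180,0,180]);r.wait(.2);s=r.snapshot("wrist");d[n]=s
pickle.dump(d,open("d2.pkl","wb"));S=r.sense();print(S["clock"])
im=cv2.hconcat([d["s"]["frame"][20:384,20:420,::-1],d["b"]["frame"][20:384,100:500,::-1]]);cv2.imwrite("pics/w2.png",im)
E
```

```text
7.0167
```

View pics/w2.png

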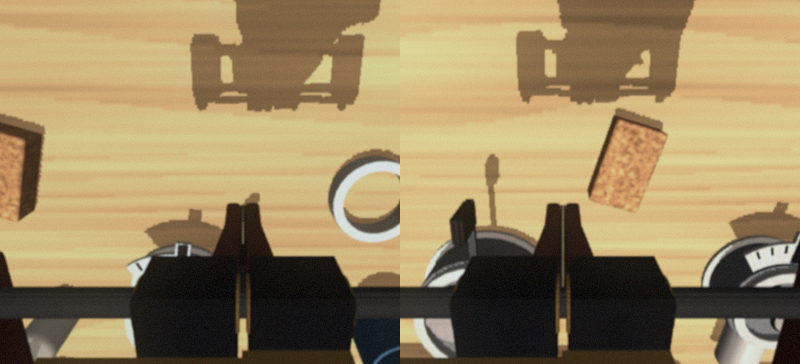

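```bash
python3 - <<'E'
from station import r
import cv2,pickle
d={}
for n,p in(("s",[.60,.16,.37]),("b",[.62,-.18,.40])):
    r.reach(p,[180,0,180]);r.wait(.2);s=r.snapshot("wrist");d[n]=s
pickle.dump(d,open("d2.pkl","wb"));S=r.sense();print(S["clock"])
im=cv2.hconcat([d["s"]["frame"][0:300,120:380,::-1],d["b"]["frame"][0:300,120:380,::-1]]);cv2.imwrite("pics/w3.png",cv2.resize(im,None,fx=1.5,fy=1.5))
E
```

```text
9.6
```

View pics/w3.png

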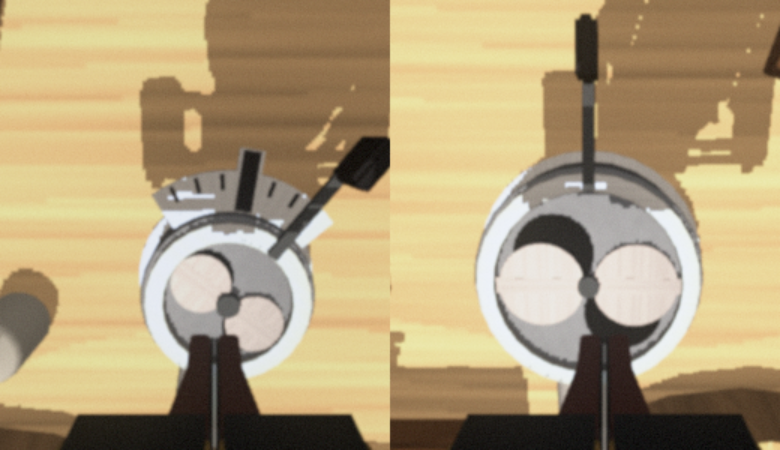

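```bash
cat >>h.py <<'E'
import cv2
def line(pts):
    vx,vy,x,y=cv2.fitLine(np.float32(pts),cv2.DIST_L2,0,.01,.01).ravel();return np.array([x,y]),np.array([vx,vy])
def isect(a,u,b,v):
    k=np.linalg.solve(np.c_[u,-v],b-a);return a+k[0]*u
E
python3 - <<'E'
from h import *
import pickle
d=pickle.load(open("d2.pkl","rb"))
s=d["s"]
f=s["frame"];g=f.max(2)
def comp(f,box,th):
    x0,y0,x1,y1=box;m=(f.max(2)[y0:y1,x0:x1]<th).astype(np.uint8)
    n,l,st,c=cv2.connectedComponentsWithStats(m);k=1+np.argmax(st[1:,4]);v,u=np.where(l==k);print(st[k]);return np.c_[u+x0,v+y0]
P=lambda px,z:np.array([ray(s,u,v,z)[:2] for u,v in px])
# boxes in full px = crop/1.5+120
mk=comp(f,(275,98,298,139),75);M=P(mk,.054);ma,mu=line(M);print("mark mean",M.mean(0),np.degrees(np.arctan2(*mu[::-1])))
hub=P([(272,203.3)],.062)[0];print("hub s",hub)
arm=[(u/1.5+120,v/1.5) for u,v in[(275,254),(340,184)]];A=P(arm,.069);print("arm",A,np.degrees(np.arctan2(*(A[1]-A[0])[::-1])))
aa,au=line(A);print("isect",isect(ma,mu,aa,au))
for k,c,nm in(("s",(228,305),"s"),("b",(588,288),"b")):
    s=d[k];f=s["frame"]
    off=120 if k=="s" else 120-260
    print(k,"hub",P([(c[0]/1.5+off,c[1]/1.5)],.062)[0])
    # ring: bright near-white pixels outer contour
    m=(f.min(2)>205).astype(np.uint8);m[:, :150]=0;m[:60]=0;m[260:]=0
    n,l,st,ce=cv2.connectedComponentsWithStats(m);kk=1+np.argmax(st[1:,4]);print(st[kk])
s=d["b"];o=-140
arm=[(u/1.5+o,v/1.5) for u,v in[(588,185),(588,85)]];A=P(arm,.069);print("barm",A)
print("bpad",P([(587/1.5+o,15/1.5),(587/1.5+o,45/1.5)],.11))
E
```

```text
[  2   2  17  39 403]
mark mean [0.54207481 0.18158351] -8.839583
hub s [0.62348078 0.17011534]
arm [[0.5865428  0.19900341]
 [0.54317671 0.23611875]] 139.44106966322556
isect [0.62129   0.1692643]
s hub [0.62351643 0.17011576]
[ 216  151   88   94 2361]
b hub [ 0.64255961 -0.19074461]
[ 192  163   56   53 2259]
barm [[ 0.56817685 -0.18991834]
 [ 0.50696632 -0.18942277]]
bpad [[ 0.47724051 -0.18838701]
 [ 0.49123936 -0.18850963]]
```

```bash
cat >>h.py <<'E'
from station import r
Z=.262
def pose(ax,rad,th,off,z=Z):
    a=np.radians(th);e=np.array([np.cos(a),np.sin(a)]);t=np.array([-e[1],e[0]])
    p=np.array(ax)+rad*e+off*t;return [p[0],p[1],z],[180,0,th-90],t
BIG=([.642,-.1905],.150);SM=([.6225,.1697],.120)
E
python3 - <<'E'
from h import *
p,o,_=pose(*BIG,180,.040,.40);r.reach(p,o);p[2]=Z;r.servo_line(p,speed=.2)
print(r.sense()["clock"],r.sense()["contact_force"])
p,o,_=pose(*BIG,180,.019);r.servo_line(p,o,.06)
th=180;hit=0
while th>130:
    th-=3 if th>150 else 1
    p,o,t=pose(*BIG,th,.016);r.servo_line(p,o,.08)
    F=r.sense()["contact_force"];f=F[:2]@t
    print(th,f.round(1),F.round(1))
    if f>8 : break
p,o,_=pose(*BIG,th,.045);r.servo_line(p,o,.15);p[2]=.40;r.servo_line(p,speed=.3)
print(r.sense()["clock"])
E
```

```text
11.7083 [ 0.16886706  0.14572654 -0.35406211]
177 -0.3 [-0.2  0.3 -0.3]
174 -0.1 [-0.4  0.1  0.1]
171 0.5 [ 0.4 -0.6 -0.3]
168 -0.4 [-0.5  0.5  0.1]
165 0.5 [ 0.8 -0.8 -0.2]
162 -0.1 [ 0.1  0.1 -0.6]
159 0.8 [ 0.4 -1.   0.5]
156 -0.1 [ 0.6 -0.2  0.5]
153 0.7 [-0.5 -0.5  0. ]
150 -0.0 [-0.6  0.3 -1. ]
149 1.5 [-0.9 -1.1  0.5]
148 0.4 [ 0.  -0.5  0.4]
147 0.4 [-0.2 -0.4 -0. ]
146 0.8 [-0.8 -0.4 -0.8]
145 0.5 [ 0.2 -0.8  0.5]
144 0.6 [ 0.1 -0.8 -0.6]
143 0.8 [-0.1 -0.9  0.4]
142 0.4 [ 0.1 -0.6  0.2]
141 -0.1 [-0.2  0.3 -0.6]
140 0.3 [ 0.2 -0.5 -0.6]
139 0.7 [-0.1 -0.8  0.2]
138 7.3 [-5.2 -5.2  1.8]
137 16.7 [-11.8 -11.9   5.1]
18.9417
```

```bash
python3 - <<'E'
from h import *
p,o,_=pose(*SM,140,-.042,.40);r.reach(p,o);p[2]=Z;r.servo_line(p,speed=.2)
F=r.sense();print(F["clock"],F["contact_force"])
p,o,_=pose(*SM,140,-.020);r.servo_line(p,o,.06)
for th in range(142,169,2):
    p,o,t=pose(*SM,th,-.016);r.servo_line(p,o,.06)
    F=r.sense()["contact_force"];print(th,(F[:2]@t).round(1),end=" ")
    if F[:2]@t<-10: break
p,o,_=pose(*SM,th,-.045);r.servo_line(p,o,.15);p[2]=.37;r.servo_line(p,speed=.3)
r.reach([.60,.16,.37],[180,0,180]);r.wait(.2);s=r.snapshot("wrist")
import pickle;pickle.dump(s,open("d3.pkl","wb"));print(r.sense()["clock"])
cv2.imwrite("pics/w4.png",cv2.resize(s["frame"][0:230,180:380,::-1],None,fx=2.5,fy=2.5))
E
```

```text
21.2833 [ 0.08577701 -0.34506769  0.8020451 ]
142 -0.7 144 -1.1 146 -0.1 148 -1.2 150 -1.0 152 0.0 154 -0.0 156 -1.3 158 -0.9 160 -0.4 162 -0.5 164 -0.2 166 0.0 168 -0.8 28.1333
```

View pics/w4.png

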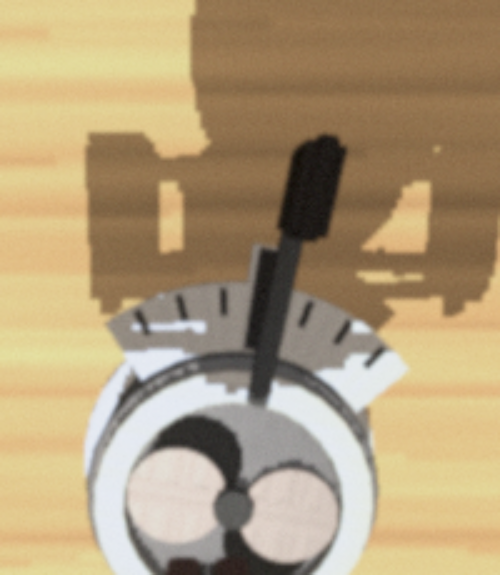

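```bash
python3 - <<'E'
from h import *
import pickle
s=pickle.load(open("d3.pkl","rb"));P=lambda u,v,z:ray(s,180+u/2.5,v/2.5,z)[:2]
a,b=P(259,395,.069),P(290,242,.069);ang=lambda v:np.degrees(np.arctan2(v[1],v[0]))
print("arm",a,b,ang(b-a),ang(b-SM[0]),ang(a-SM[0]))
h=P(234,508,.062);print(h)
o,i=P(269,255,.054),P(255,340,.054);print("mark top/bottom",o,i,ang(o-h),ang(b-h))
pd=P(320,140,.11);print("paddle",pd,ang(pd-SM[0]),np.hypot(*(pd-SM[0])))
E
```

```text
arm [0.57628045 0.17897932] [0.52171059 0.18865832] 169.94211303895443 169.34723011537142 168.64786008865465
[0.62379993 0.17047574]
mark top/bottom [0.52670364 0.18260766] [0.55810117 0.17804322] 172.87795867976476 169.90125358509061
paddle [0.4925597  0.19203064] 170.2487932548275 0.1318451346993941
```

```bash
python3 - <<'E'
from h import *
p,o,_=pose(*SM,168,-.042,.37);r.reach(p,o);p[2]=Z;r.servo_line(p,speed=.2)
for th,of in((168,-.020),(168,-.016),(169,-.016),(170.3,-.016)):
    p,o,t=pose(*SM,th,of);r.servo_line(p,o,.04)
    print(th,(r.sense()["contact_force"][:2]@t).round(1),end=" ")
p,o,_=pose(*SM,th,-.045);r.servo_line(p,o,.15);p[2]=.37;r.servo_line(p,speed=.3)
r.reach([.60,.16,.37],[180,0,180]);r.wait(.2);s=r.snapshot("wrist")
r.reach([.62,-.18,.40],[180,0,180]);r.wait(.2);b=r.snapshot("wrist");t=r.snapshot("top")
import pickle;pickle.dump((s,b,t),open("d4.pkl","wb"));print(r.sense()["clock"])
f=lambda s:cv2.resize(s["frame"][0:230,200:360,::-1],None,fx=2.5,fy=2.5)
cv2.imwrite("pics/w5.png",cv2.hconcat([f(s),f(b)]))
cv2.imwrite("pics/t5.png",t["frame"][:,:,::-1])
E
```

```text
168 -0.8 168 0.4 169 -0.9 170.3 -0.1 36.3333
```

View pics/w5.png

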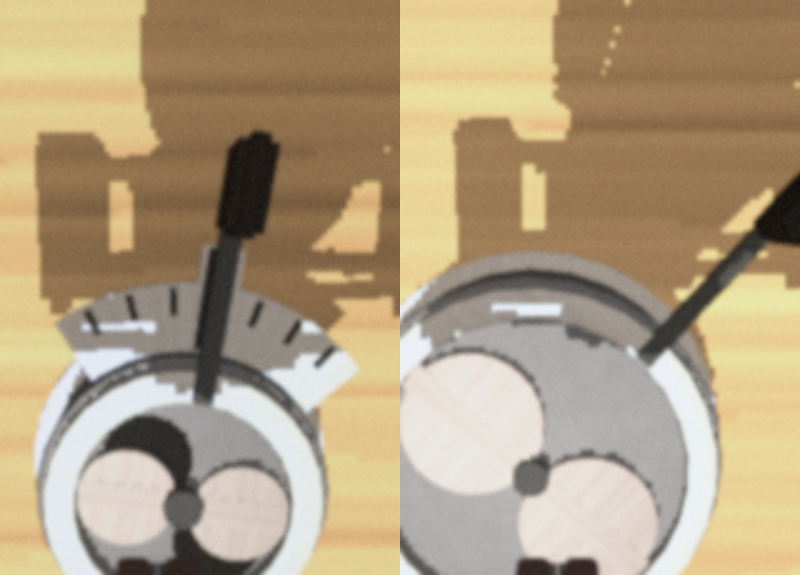

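View pics/t5.png

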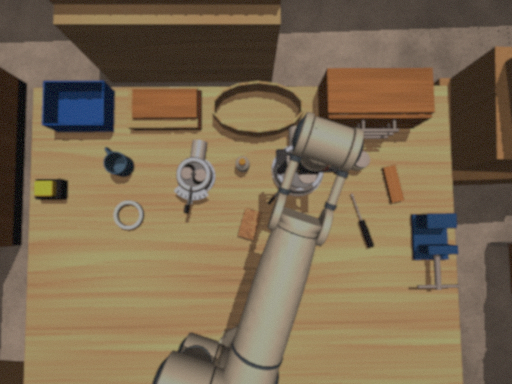

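```bash
python3 - <<'E'
from h import *
import pickle
s=pickle.load(open("d4.pkl","rb"))[0];s0=pickle.load(open("d2.pkl","rb"))["s"]
ang=lambda v:np.degrees(np.arctan2(v[1],v[0]))%360
def rows(s,v,lo,hi,th,z):
    g=s["frame"].max(2)[v,lo:hi];u=np.where(g<th)[0]+lo;return u.min(),u.max(),ray(s,u.mean(),v,z)[:2]
for nm,S,vs,lo,hi,th,z in(("arm",s,(102,105,108,112,116,120),284,300,95,.069),("mark",s0,(104,110,115,120,125,130,135),275,298,90,.054)):
    for v in vs:
        a,b,X=rows(S,v,lo,hi,th,z);print(nm,v,a,b,X.round(4),ang(X-[.6225,.1697]).round(2),ang(X-[.6237,.1703]).round(2))
print(s["frame"].max(2)[110,275:305],s["frame"].max(2)[120,275:305])
E
```

```text
arm 102 284 295 [0.5261 0.1831] 172.09 172.53
arm 105 284 294 [0.5286 0.1827] 172.1 172.55
arm 108 284 294 [0.5312 0.1828] 171.84 172.31
arm 112 284 293 [0.5347 0.1824] 171.75 172.24
arm 116 284 292 [0.5381 0.1821] 171.65 172.16
arm 120 284 291 [0.5416 0.1817] 171.54 172.07
mark 104 282 293 [0.5278 0.1836] 171.62 172.08
mark 110 281 292 [0.5332 0.1829] 171.62 172.1
mark 115 280 291 [0.5378 0.182 ] 171.71 172.22
mark 120 280 290 [0.5424 0.1817] 171.49 172.03
mark 125 279 289 [0.5471 0.1808] 171.59 172.16
mark 130 278 288 [0.5518 0.18  ] 171.71 172.32
mark 135 277 287 [0.5565 0.1792] 171.85 172.49
[142 145 141 136 132 135 127  82  40  29  43  44  51  51  50  51  48  51
  73 113 143 148 146 142 139 140 142 141 145 139] [150 149 144 144 132  89  50  33  43  45  47  47  48  54  54  50  67  97
 133 148 145 146 148 149 150 150 149 133 110 115]
```

```bash
python3 -c "
from station import r
print(r.sense()['contact_force'],r.sense()['clock']);r.hand_in()"
```

```text
[-0.53059814  0.68288442 -0.989922  ] 36.3333
the job is handed in; nothing more can be done
```

Both gates are set and the job is handed in at 36 s on the robot's clock. I pushed both paddles with the closed fingertips, with no pinching.

- **Big gate:** I pushed the lever clockwise into its stop. The force jumped to about 17 N there, and the wrist image shows both discs fully covering the openings.
- **Small gate:** I pushed the lever in two stages. It measures about 171.5° against 171.6° for the long mark, in world angle. The hand-picked arm edge leaves that uncertain by about 0.3°. The visible sliver of mark beside the arm matches a centred arm once parallax is allowed for.
- **Loose things:** Comparing the top views by eye, the tape, mug, cork block, glue, driver and offcut are where they started. The screw jar was partly hidden by the arm in the last view, but nothing worked near it.
- **Robot:** It ended clear of everything, with the force reading at noise level.

No check failed. My estimates of the small gate's axis from two methods differed by about 2 mm, so I judged the lever against the mark using the same axis for both.

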